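Set the stand's stop collar with a height gauge

TASK

Set the knurled stop collar on the blue stand to the height of the yellow-tabbed gauge: slide that gauge's fork around the threaded post under the collar until it is fully home, then spin the collar down until its brass wear ring bears snugly on the gauge, without jamming it (under 25 N). Then let go of the collar, draw the gauge out so that the collar stays at that height, and lay it flat back on the cork pad, leaving everything else where it stands.

Things in the scene. Friction and masses are not known exactly. Their poses are not given: they have to be found in the camera images.
- stand: Fixed blue base plate, 220 (x) x 130 (y) x 14 mm; origin: underside, on the post axis; the plate runs from x -150 to +70. The gauge enters along the stand's +x. Two steel guide rails, 9 mm high and 41 mm apart inside, run beside the post from x -14 to +22, with flared lead-ins from about x -32.
- seat (a point): Point on the plate's top face on the post axis, 14 mm above the stand's origin; axes as stand. The upright threaded steel post, 16 mm thick, rises here to 78 mm above this point.
- collar: Knurled steel stop collar round the post, 44 mm diameter, 28 mm tall, black top; origin: centre of its underside, 32 to 37.5 mm above the seat at the start. Right-hand coarse thread: clockwise seen from above lowers it, 24 mm a full turn (3.82 mm per rad). Running free it takes 0.03 N m; bearing on the gauge, the load grows some 10 N per 0.1 rad and pushes the sinking hand up. It stays where left.
- collar_top (a point): Centre of the collar's top face, 28 mm above its underside. Grip the collar across its diameter from above, fingertips at or above its underside so that they clear the gauge; a turning grip must sink with the thread. Under the collar a worn brass ring of 38 mm diameter stands out by 0 to 3 mm, unknown; that ring is what bears on the gauge. The post stands out of the top.
- gauge: Loose aluminium height gauge with a YELLOW tab, 0.2 kg, 25 mm thick, 98 mm long (x -80 to +18), 38 mm wide. Its fork opens to +x: a slot 20 mm wide from x -8 to the tips at +18. Origin: underside, in the slot 8 mm from its closed end, so that it lies at seat (x axes alike) when fully home, closed end against the post. Starts flat on the cork pad.
- gauge_tab (a point): Centre of the yellow tab to grip, at x -68 and 45 mm above the gauge's underside; the tab is 20 mm (x) x 14 mm (y) and runs from 25 to 60 mm above the underside.
- thin_gauge: The wrong gauge: like the other but 15 mm thick, with a BLACK tab to 50 mm. Leave it lying on the pad.
- pad: Fixed cork pad, 170 (x) x 270 (y) x 4 mm; origin at the centre of its underside. The gauges lie on it.
- amber_bottle: Bystander: brown glass bottle, 84 mm wide, 190 mm tall.
- flask: Bystander: green glass conical flask, 88 mm wide, 140 mm tall.
- beaker: Bystander: clear open beaker, 64 mm wide, 80 mm tall.
- screw_cap: Bystander: black screw cap, 40 mm wide, 18 mm tall.
- wash_bottle: Bystander: white bottle with a red cap, 72 mm wide, 170 mm tall.
- clamp_boss: Bystander: blue boss with a rod, about 125 mm long, 22 mm tall, lying on the bench; origin under the boss.
There are look-alikes about, which are no part of the job. Leave any green or pink look-alike of the gauge alone.

How it is judged (in metres and radians):
On the way, in this order (a step that is already met when the one before it is completed fails the run):
1. the yellow-tabbed gauge is fully home under the collar, within 4 mm of the post axis, flat on the plate and in line with the rails (horizontal distance between gauge and seat below 0.004 m and z of gauge in the frame of seat below 0.003 m and angle between the x axis of gauge and the x axis of stand, either way round below 0.1 rad and angle between gauge's own z axis and vertical below 0.06 rad), for 0.2 s.
2. the collar bears on the gauge with more than 2 N, the gauge still home (all of step 1 and contact force between collar and gauge above 2 N), for 0.3 s.
At the end, for the whole second after the job is handed in: the collar's steel underside is 23 to 28.8 mm above the seat (25 mm gauge plus the wear ring's standout); the yellow-tabbed gauge lies flat and at rest on the cork pad with its origin over the pad (z of collar in the frame of seat between 0.023 and 0.0288 m and x of gauge in the frame of pad between -0.06 and 0.085 m and y of gauge in the frame of pad between -0.135 and 0.135 m and z of gauge in the frame of pad below 0.007 m and angle between gauge's own z axis and vertical below 0.06 rad and linear speed of gauge below 0.02 m/s); the robot touches nothing.
It fails at once if the collar presses on the gauge with more than 25 N (contact force between collar and gauge above 25 N).
It fails at once if the thin gauge is moved more than 20 mm (distance of thin_gauge from where it was at the start of the episode above 0.02 m).
It fails at once if a bystander is moved more than 20 mm (distance of any of amber_bottle, flask, beaker, screw_cap, wash_bottle, clamp_boss from where it was at the start of the episode above 0.02 m).
It also fails if it takes over 72 s, if anything falls off the work surface, if the arm or the gripper's body presses on something with over 40 N, if the wrist force passes 120 N, or if a joint passes its speed limit or range.

ROBOT

A 6-joint arm with a two-finger parallel gripper is mounted at the origin on the work surface. World frame = base frame: x ahead of the robot, y to its left, z up, the work surface at z = 0. Lengths are in mm, angles in rad, forces in N, time in s.
With the tool pointing down it reaches from about 400 to 825 mm from the base axis. Payload 7 kg.
Tool frame: the origin (TCP) lies at the very end of the fingers, on their centre line; the grasp point (between the pads) lies 19 mm behind it; z points along the fingers, y is the line along which they close (so a half turn about z gives the same grasp; the last joint's range is limited). The gripper opens to 88 mm and grips with 3 to 60 N. Pads are 19 mm wide; open, the fingers measure 130 mm over their backs; the gripper's body (78 mm by 193 mm) begins 47 mm behind the grasp point.
Start: joints at [-1.046, 0.359, 0.012, 0, -1.224, -0.288], TCP at [158.325, -656.147, 226.561] pointing down, gripper open.
Joint ranges: [-3.07, 3.07], [-1.43, 2.12], [-1.02, 1.25], [-3.03, 1.67], [-3.05, -0], [-3.03, 3.03]. Speed limits (rad/s): [2.39, 2.39, 3.01, 3.14, 3.14, 3.14].

INTERFACE

Orientations are given as a unit quaternion [x, y, z, w].
In Python, from plant import bot gives the robot as it stands. Calls block until the motion is done:
- bot.move_ptp(position, orientation): joint-space move of the TCP to a pose.
- bot.line_to(position, velocity=150, ori=None): straight line of the TCP; ori=None keeps the orientation; velocity is the mean speed in mm/s.
- bot.move_joints(angles): joint-space move.
- bot.move_gripper(opening, force=None): finger opening in mm; force is the grip in N (None keeps the last); returns when the fingers have stopped.
- bot.pause(seconds).
- bot.solve_ik(position, orientation): joint angles nearest the present ones, or None.
- bot.read_state(): the state.
- bot.camera(name): name is "side" or "top" or "wrist"; returns the picture (384x512x3 uint8, red, green, blue); there is no depth.
- bot.get_calibration(name): a dict with "fx", "fy", "cx", "cy" (pixels), "view" (4x4, takes a point from world to camera coordinates); the wrist camera has in their place "T_tool_cam" (4x4, takes a point from camera to tool coordinates, whose origin is the TCP and whose axes are the flange's). Camera axes: x right, y up, looking along -z (the intrinsics and any distortion apply to the point x, -y, -z); pixel columns grow to the right and rows downward; lengths in mm; the calibration is good to about 2 mm. The wrist camera is an equidistant fisheye: a pixel r from the principal point sees the ray r / f radians off the axis. A picture is of the moment at which its call begins: read the wrist's pose just before it. get_calibration takes no time and is no camera call.
A pose or a line that the arm cannot do raises bot.Unreachable and nothing moves.
- bot.close_job(): hands the job in; it is judged then, once.
The state is a dict: "t": time; "joint_pos": joint angles; "qvel": joint speeds; "tau": joint torques, N m; "tcp_pos": TCP position; "eef_rot": TCP orientation; "contact_force": force on the tool from outside, world axes, zero at the start; "moment": the same for the moment, N m; "width": finger opening in mm; "finger_force": force on a finger pad.
Only numpy, scipy, OpenCV 4.12 (cv2) and the standard library are available. Lean on these libraries where they do the work, as an engineer would, in place of code of your own. Each camera call takes 0.05 s, during which the arm holds its last target. There are 200 camera calls.

## Working session

There is one attempt and no reset: what is moved stays moved. The work goes in short steps, each a Python script; the robot and the scene stay as the last script left them, time stands still between calls to the robot, and variables do not carry over. Pictures are saved under pics/ and viewed, at most 10 in all, crops included, and the job is handed in when it is done.

```bash
ls; mkdir -p pics; python3 - <<'E'
from plant import bot
import cv2,numpy as np
np.set_printoptions(precision=4,suppress=True)
for n in ("side","top"):
    im=bot.camera(n); cv2.imwrite(f"pics/{n}0.png",im[:,:,::-1])
    print(n,bot.get_calibration(n))
print(bot.get_calibration("wrist"))
s=bot.read_state(); print(s)
a=[cv2.imread(f"pics/{n}0.png") for n in ("top",)]
cv2.imwrite("pics/top0b.png",cv2.resize(a[0],(800,600),interpolation=cv2.INTER_CUBIC))
E
```

```text
pics
side {'fx': 372.85465951021996, 'fy': 372.85465951021996, 'cx': 251.50194149885763, 'cy': 187.7605183548985, 'view': array([[   0.9772,   -0.2123,    0.0093, -537.1301],
       [   0.161 ,    0.768 ,    0.6198, -164.146 ],
       [  -0.1388,   -0.6042,    0.7847, -922.1653],
       [   0.    ,    0.    ,    0.    ,    1.    ]])}
top {'fx': 486.9646637849264, 'fy': 486.9646637849264, 'cx': 246.60213878760393, 'cy': 191.88490190795682, 'view': array([[    0.0189,    -0.9998,    -0.0079,    34.6581],
       [    0.991 ,     0.0176,     0.1329,  -539.5017],
       [   -0.1327,    -0.0104,     0.9911, -1387.2471],
       [    0.    ,     0.    ,     0.    ,     1.    ]])}
{'fx': 297.3186396354542, 'fy': 297.3186396354542, 'cx': 249.84269969765484, 'cy': 192.84694512816029, 'T_tool_cam': array([[  -0.0002,    0.9525,    0.3045,   82.3361],
       [   1.    ,    0.0005,   -0.001 ,    1.4211],
       [  -0.0011,    0.3045,   -0.9525, -158.1072],
       [   0.    ,    0.    ,    0.    ,    1.    ]])}
{'t': 0.1, 'joint_pos': array([-1.0459,  0.3593,  0.0111, -0.0003, -1.2241, -0.2881]), 'qvel': array([-0.0003, -0.0005,  0.0026,  0.0014,  0.    ,  0.0007]), 'tau': array([ -0.0028, -58.4162,  29.3747,   7.0156,   0.0101,  -0.0001]), 'tcp_pos': array([ 158.2007, -655.7449,  225.7142]), 'eef_rot': array([-0.1181,  0.993 ,  0.0007, -0.0002]), 'contact_force': array([ 0.5255, -0.1777,  0.3391]), 'moment': array([ 0.0201, -0.0056,  0.0363]), 'finger_force': 0.0, 'width': 87.70417426654504}
```

View pics/top0b.png

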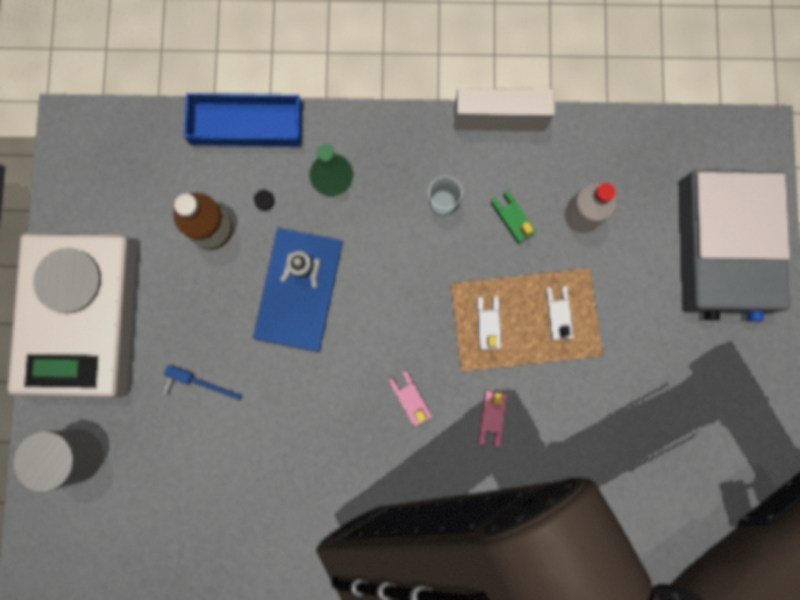

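View pics/side0.png

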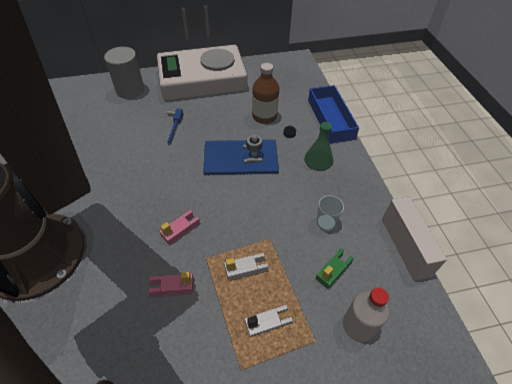

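Top view (800×600 scale): things that could pass for the wanted gauge are:
- the silver gauge with the yellow tab on cork (489,322), tab (492,341)
- the silver gauge with the black tab (561,315), the thin one
- the green one (514,217)
- the pink ones (410,400) and (493,418), both with yellow tabs

I choose the silver one with the yellow tab on the cork. The blue stand is at (298,290) with the collar at (298,263). The blue tray at (243,120) is not the stand.

```bash
cat > h.py <<'E'
from plant import bot
import cv2,numpy as np
from scipy.spatial.transform import Rotation as R
np.set_printoptions(precision=4,suppress=True)
def fixed_ray(name,uv):
    c=bot.get_calibration(name); V=np.array(c["view"]); Ri=V[:3,:3].T; o=-Ri@V[:3,3]
    uv=np.atleast_2d(uv).astype(float)
    d=np.c_[(uv[:,0]-c["cx"])/c["fx"],-(uv[:,1]-c["cy"])/c["fy"],-np.ones(len(uv))]
    return o,d@Ri.T
def wrist_ray(st,uv):
    c=bot.get_calibration("wrist"); T=np.array(c["T_tool_cam"]); Rt=R.from_quat(st["eef_rot"]).as_matrix()
    uv=np.atleast_2d(uv).astype(float)
    a=(uv[:,0]-c["cx"])/c["fx"]; b=(uv[:,1]-c["cy"])/c["fy"]; th=np.hypot(a,b)+1e-9
    d=np.c_[np.sin(th)*a/th,-np.sin(th)*b/th,-np.cos(th)]
    return Rt@T[:3,3]+st["tcp_pos"],d@(Rt@T[:3,:3]).T
def plane(ray,z):
    o,d=ray; return o+d*((z-o[2])/d[:,2])[:,None]
def down(yaw):
    "tool pointing down; tool y (closing line) at world angle yaw+90deg, tool x at yaw"
    return (R.from_euler('z',yaw)*R.from_euler('x',np.pi)).as_quat()
def blobs(mask,amin=20):
    n,l,s,c=cv2.connectedComponentsWithStats(mask.astype(np.uint8)); 
    return sorted([(s[i,4],c[i],l==i) for i in range(1,n) if s[i,4]>=amin],key=lambda t:-t[0])
def hsv(im): return cv2.cvtColor(im,cv2.COLOR_RGB2HSV)
def shot(fn):
    st=bot.read_state(); im=bot.camera("wrist"); cv2.imwrite(fn,im[:,:,::-1]); return st,im
E
python3 - <<'E'
from h import *
im=cv2.imread("pics/top0.png")[:,:,::-1].copy(); H=hsv(im)
m=cv2.inRange(H,(105,100,50),(125,255,255))
for a,c,b in blobs(m,300)[:3]:
    pts=np.argwhere(b)[:,::-1]; P=plane(fixed_ray("top",pts),14)[:,:2].astype(np.float32)
    (cx,cy),wh,ang=cv2.minAreaRect(P); print("blue",a,c*1.5625,cx,cy,wh,ang); print(cv2.boxPoints(cv2.minAreaRect(P)))
m=cv2.inRange(H,(22,110,100),(34,255,255))
for a,c,b in blobs(m,4): print("yel",a,c*1.5625,plane(fixed_ray("top",c),60))
roi=np.zeros_like(m); roi[180:230,295:330]=1
m=(H[...,1]<40)&(H[...,2]>170)&(roi>0)
a,c,b=blobs(m,20)[0]; pts=np.argwhere(b)[:,::-1]; P=plane(fixed_ray("top",pts),29)[:,:2].astype(np.float32)
print("gauge",a,c*1.5625,cv2.minAreaRect(P),cv2.boxPoints(cv2.minAreaRect(P)))
print(plane(fixed_ray("top",np.array([298,262])/1.5625),85))
E
```

```text
blue 2713 [296.8658 292.5394] 560.3195190429688 212.479736328125 (128.09046936035156, 216.66830444335938) 79.8356704711914
[[442.3834 168.5576]
 [655.6512 130.3217]
 [678.2556 256.4019]
 [464.9878 294.6378]]
blue 2362 [242.5064 119.6682] 892.8560791015625 332.8833923339844 (102.32235717773438, 229.38926696777344) 0.8900545239448547
[[839.9194 446.7694]
 [843.4827 217.4079]
 [945.7927 218.9973]
 [942.2295 448.3589]]
yel 43 [526.4172 227.907 ] [[ 675.1722 -215.565    60.    ]]
yel 24 [420.0521 415.8854] [[325.7618 -22.2612  60.    ]]
yel 23 [491.4402 340.8288] [[ 463.5752 -150.6654   60.    ]]
yel 18 [497.2222 395.9201] [[ 364.0648 -161.1311   60.    ]]
gauge 307 [488.3296 322.7911] ((500.6684265136719, -149.49234008789062), (97.10648345947266, 36.89413070678711), 2.734496831893921) [[ 451.2904 -133.3827]
 [ 453.0505 -170.2348]
 [ 550.0464 -165.602 ]
 [ 548.2863 -128.7499]]
[[598.8329 204.2061  85.    ]]
```

```bash
cat >> h.py <<'E'
G0=np.array([531.6,-148.0]); GY=0.0477
S0=np.array([599.7,205.4]); SY=-0.1774
def ax(y): return np.array([np.cos(y),np.sin(y)])
def nrm(y): return np.array([-np.sin(y),np.cos(y)])
E
python3 - <<'E'
from h import *
tab=G0-68*ax(GY); stab=S0-68*ax(SY)
for nm,p,y in (("tab",tab,GY),("tab pi",tab,GY+np.pi),("home",stab,SY),("home pi",stab,SY+np.pi),
  *[(f"col {k}",S0,k) for k in np.arange(-3,3.2,1.0)]):
    print(nm,bot.solve_ik([*p,80],down(y)))
bot.move_ptp([*(G0-50*ax(GY)),180],down(GY+np.pi))
st,im=shot("pics/w1.png"); print(st["t"],st["tcp_pos"])
E
```

```text
tab [ 0.0889  0.2051 -0.5862  0.     -0.7795  1.5296]
tab pi [ 0.0889  0.2051 -0.5862 -0.     -0.7795 -1.612 ]
home [ 0.7273  0.3337 -0.3963  0.     -0.8408  0.6661]
home pi [ 0.7273  0.3337 -0.3963 -0.     -0.8408 -2.4755]
col -3.0 [ 0.6374  0.4163 -0.2622 -0.     -0.8923 -2.0666]
col -2.0 [ 0.6374  0.4163 -0.2622  0.     -0.8923 -1.0666]
col -1.0 [ 0.6374  0.4163 -0.2622  0.     -0.8923 -0.0666]
col 0.0 [ 0.6374  0.4163 -0.2622  0.     -0.8923  0.9334]
col 1.0 [ 0.6374  0.4163 -0.2622  0.     -0.8923  1.9334]
col 2.0 [ 0.6374  0.4163 -0.2622  0.     -0.8923  2.9334]
col 3.0 [ 0.6374  0.4163 -0.2622 -0.     -0.8923 -2.3498]
2.2583 [ 481.6867 -150.9113  180.0491]
```

View pics/w1.png

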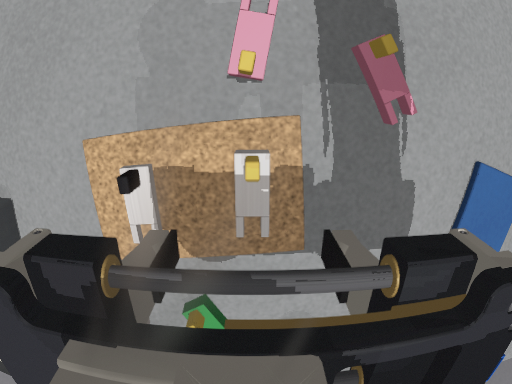

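The wrist view shows the aluminium gauge with its yellow tab at (252,170), lying on the cork with the fork at (252,225). The black-tab gauge is at (135,190) and the pink ones are off the pad. The choice holds, so next I refine it from the body edges.

```bash
python3 - <<'E'
from h import *
im=cv2.imread("pics/w1.png")[:,:,::-1].copy(); H=hsv(im)
# same pose as at the shot: robot has not moved
st=bot.read_state()
m=(H[...,1]<60)&(H[...,2]>90); m[:, :215]=0; m[:,290:]=0; m[:140]=0; m[245:]=0
a,c,b=blobs(m,200)[0]; print(a,c)
pts=np.argwhere(b)[:,::-1]
P=plane(wrist_ray(st,pts),29)[:,:2]
L=np.c_[(P-G0)@ax(GY),(P-G0)@nrm(GY)]
# width edges per x slice in the coarse gauge frame
for x0 in range(-80,20,10):
    s=L[(L[:,0]>=x0)&(L[:,0]<x0+10)]
    if len(s): print(x0+5,s[:,1].min(),s[:,1].max())
print("xrange",L[:,0].min(),L[:,0].max())
print(cv2.minAreaRect(P.astype(np.float32)),cv2.boxPoints(cv2.minAreaRect(P.astype(np.float32))))
y=cv2.inRange(H,(20,110,80),(34,255,255)); y[:,:215]=0;y[:,290:]=0;y[:140]=0
a,c,b=blobs(y,20)[0]; pts=np.argwhere(b)[:,::-1]; print(a,c,pts.min(0),pts.max(0))
Q=plane(wrist_ray(st,pts),64)[:,:2]; L=np.c_[(Q-G0)@ax(GY),(Q-G0)@nrm(GY)]; print(L.min(0),L.max(0))
E
```

```text
2332 [251.8186 191.4284]
-75 -15.577087694630494 21.511302920040304
-65 -15.715418081543119 21.65385524027463
-55 -15.866141119581576 21.811058706664536
-45 -14.942266815353005 21.983546472255572
-35 -15.109073610802222 22.172038979374108
-25 -15.268602651689232 22.353681663493397
-15 -15.461428945860556 22.574718644682452
-5 -15.598236458606488 22.786828950098393
5 -14.697673686367159 22.81441872951066
15 -14.868714274987106 22.06913067686556
xrange -81.20245795253028 19.62842164159432
((500.4525146484375, -146.40899658203125), (100.90147399902344, 38.339378356933594), 3.754551887512207) [[ 448.8548 -130.5841]
 [ 451.3654 -168.8412]
 [ 552.0502 -162.2339]
 [ 549.5397 -123.9768]]
338 [251.6479 168.2988] [245 156] [259 180]
[-81.2785  -3.4601] [-57.9593   9.892 ]
```

```bash
cat >> h.py <<'E'
GY1=0.058; TAB=G0-68*ax(GY)+2.9*nrm(GY)
E
python3 - <<'E'
from h import *
bot.move_gripper(44)
bot.move_ptp([*TAB,110],down(GY1))
bot.line_to([*TAB,34],120)
bot.move_gripper(5,45)
s=bot.read_state(); print(s["t"],s["width"],s["finger_force"],s["contact_force"],s["tcp_pos"])
bot.line_to([*TAB,120],150)
s=bot.read_state(); print(s["t"],s["width"],s["contact_force"],s["moment"])
bot.move_ptp([*(S0-143*ax(SY)),150],down(SY))
st,im=shot("pics/w2.png"); print(st["t"],st["tcp_pos"],st["eef_rot"],st["width"],st["contact_force"])
E
```

```text
7.2417 13.536105916349609 44.95449721813202 [-0.6919  0.6076  4.4066] [ 463.6843 -148.3819   34.2678]
7.9667 14.008607129544533 [-0.2058  0.3003 -2.5377] [-0.1126  0.25   -0.0074]
9.3833 [458.8822 229.8113 149.517 ] [ 0.9961 -0.0888 -0.0003  0.0004] 13.874676660631343 [ 0.2481 -1.0158 -2.6188]
```

View pics/w2.png

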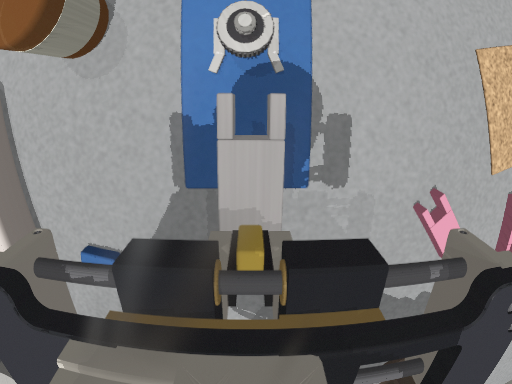

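The gauge is held straight in the fingers: fork tips at (226,96) and (278,96), slot floor at row 136. The post top is at about (245,20), the collar at (247,28), and the plate edges run at columns 182 and 312.

```bash
python3 - <<'E'
from h import *
im=cv2.imread("pics/w2.png")[:,:,::-1].copy(); H=hsv(im); st=bot.read_state()
def loc(P): P=P[:,:2]; return np.c_[(P-S0)@ax(SY),(P-S0)@nrm(SY)]
m=cv2.inRange(H,(105,120,40),(125,255,255))
rows=np.arange(60,186,6); e=[]
for r in rows:
    x=np.flatnonzero(m[r]); x=x[(x>165)&(x<330)]; e.append((x.min(),x.max()+1))
e=np.array(e)
for k in (0,1):
    L=loc(plane(wrist_ray(st,np.c_[e[:,k],rows]),14)); f=np.polyfit(L[:,0],L[:,1],1); print("plate edge: slope, y at post",f,np.abs(np.polyval(f,L[:,0])-L[:,1]).max())
col=np.argmax(m[:,200][::-1]); r=383-col; print("near plate edge x",loc(plane(wrist_ray(st,[[200,192-0]]),14)), [ (c,np.flatnonzero(m[:210,c]).max()) for c in (195,205,295,305)])
for c in (195,205,295,305): print(loc(plane(wrist_ray(st,[[c,np.flatnonzero(m[:210,c]).max()+1]]),14)))
# collar top (dark ring + knurl): non-blue blob
g=cv2.GaussianBlur(cv2.cvtColor(im,cv2.COLOR_RGB2GRAY),(3,3),0)
crop=cv2.resize(im[0:110,190:310,::-1],None,fx=5,fy=5,interpolation=cv2.INTER_CUBIC); cv2.imwrite("pics/c2.png",crop)
# gauge in hand, tool frame, top plane z = 120+25-0.5
for uv in ((218,95),(234,95),(268,95),(285,95),(236,136),(268,136),(220,200),(283,200)):
    P=plane(wrist_ray(st,[uv]),144.0)[:,:2]-st["tcp_pos"][:2]; print(uv,P@ax(SY),P@nrm(SY))
E
```

```text
plate edge: slope, y at post [ 0.0043 67.9487] 0.6999964750357606
plate edge: slope, y at post [ -0.0035 -60.2386] 0.5554212830325014
near plate edge x [[-153.0148   52.9244]] [(195, np.int64(187)), (205, np.int64(187)), (295, np.int64(187)), (305, np.int64(187))]
[[-148.6279   58.0212]]
[[-148.6589   47.4057]]
[[-148.7548  -46.1775]]
[[-148.7455  -56.7939]]
(218, 95) [86.1587] [18.8775]
(234, 95) [85.996] [10.1691]
(268, 95) [85.9904] [-8.2377]
(285, 95) [86.1612] [-17.504]
(236, 136) [63.3012] [9.2537]
(268, 136) [63.2982] [-8.399]
(220, 200) [26.0019] [19.1116]
(283, 200) [25.961] [-17.7389]
```

View pics/c2.png

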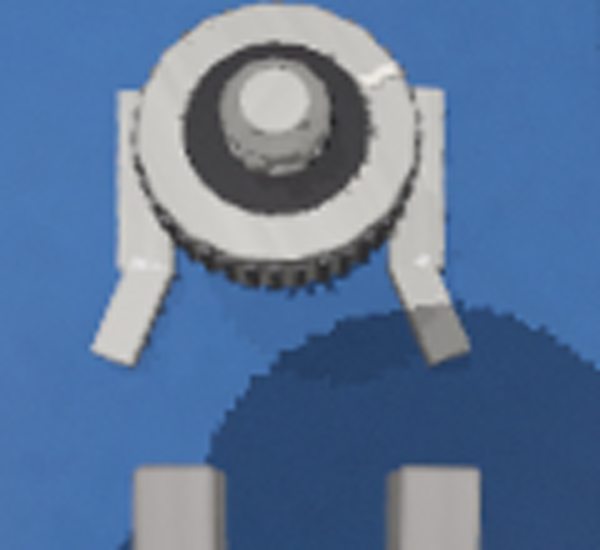

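```bash
python3 - <<'E'
from h import *
st=bot.read_state()
def loc(P): P=P[:,:2]; return np.c_[(P-S0)@ax(SY),(P-S0)@nrm(SY)]
print("post top",loc(plane(wrist_ray(st,[[245,19.6]]),92)))
for z in (74,77,79.5): print("collar",z,loc(plane(wrist_ray(st,[[245.8,26.5]]),z)), np.ptp(loc(plane(wrist_ray(st,[[217.6,26.5],[274,26.5]]),z))[:,1]), np.ptp(loc(plane(wrist_ray(st,[[245.8,0.6],[245.8,52.4]]),z))[:,0]))
print("rails inner ends z23",loc(plane(wrist_ray(st,[[190+(139)/5,90/5],[190+172/5,268/5],[190+390/5,268/5],[190+118/5,262/5],[190+443/5,262/5]]),23)))
E
```

```text
post top [[0.3989 4.0211]]
collar 74 [[-0.3777  3.6945]] 43.536883234580614 43.50019940626335
collar 77 [[-1.1431  3.6543]] 42.97800570171417 42.94179277911962
collar 79.5 [[-1.7809  3.6207]] 42.51227442432547 42.47645392316663
rails inner ends z23 [[ 22.0491  30.7967]
 [-14.1156  24.4561]
 [-14.3225 -16.3716]
 [-12.5863  34.656 ]
 [-12.905  -26.3409]]
```

```bash
cat >> h.py <<'E'
S1=S0+3.2*nrm(SY)
def tp(x,z,y=0): return [*(S1+(x-68)*ax(SY)+y*nrm(SY)),z]
E
python3 - <<'E'
from h import *
bot.line_to(tp(-62,60),150)
bot.line_to(tp(-62,45),60)
f0=bot.read_state()["contact_force"]; print("air",f0)
bot.line_to(tp(-62,44),30)
print(bot.read_state()["contact_force"])
bot.move_gripper(20,25); bot.move_gripper(5,25)
s=bot.read_state(); f0=s["contact_force"]; print("regrip",s["t"],s["width"],f0,s["tcp_pos"])
bot.line_to(tp(-62,44.4),20); f0=bot.read_state()["contact_force"]; print(f0)
for x in (-40,-25,-12,-6,-4,-3,-2,-1,0,1,2,3,4):
    bot.line_to(tp(x,44.4),40 if x<-5 else 12)
    s=bot.read_state(); f=s["contact_force"]-f0; fx,fy=f[:2]@ax(SY),f[:2]@nrm(SY)
    d=s["tcp_pos"][:2]-S1
    print(x,"t %.2f"%s["t"],"f %.1f %.1f %.1f"%(fx,fy,f[2]),"pos",d@ax(SY)+68,d@nrm(SY))
    if abs(fy)>15 or fx<-9: break
E
```

```text
air [-0.1927  0.8204 -1.7177]
[-1.6532 -0.7845  2.5296]
regrip 11.5333 13.616900390090112 [ 0.1768 -0.1063 -0.0036] [472.3147 231.4988  43.9738]
[-0.2842  0.256  -1.8767]
-40 t 12.48 f 0.5 -0.8 -1.1 pos -40.02290256805645 -0.2584870993857583
-25 t 13.01 f 0.4 -0.4 -1.1 pos -24.911831337012785 -0.18413155553255367
-12 t 13.48 f -0.2 -0.4 -0.3 pos -11.865529265615109 -0.16844994557231963
-6 t 13.78 f 0.9 -0.7 0.0 pos -5.776102060643694 0.011848644665829616
-4 t 14.10 f -0.6 -0.1 -0.3 pos -4.0104182994663375 -0.008873793550681986
-3 t 14.35 f 0.7 -1.2 -0.0 pos -2.995147656231538 -0.004388482947121877
-2 t 14.60 f -0.1 -0.3 -0.7 pos -1.935405405115489 0.01009770962430402
-1 t 14.85 f 0.4 0.2 -0.3 pos -1.0063348685149691 -0.057355498955306415
0 t 15.10 f -3.7 1.1 2.3 pos -0.8549455953440486 -0.2317426272506951
1 t 15.35 f -9.9 1.3 4.8 pos -0.7612691659645066 -0.37605404392567104
```

```bash
python3 - <<'E'
from h import *
bot.line_to(tp(-0.6,44.2),20)
bot.move_gripper(40)
s=bot.read_state(); print(s["t"],s["contact_force"])
o,d=fixed_ray("side",[[265,121]]); P=plane((o,d),0)[0,:2]; u=d[0,:2]/np.linalg.norm(d[0,:2])
B=P+42*u; print("bottle",B,np.linalg.norm(B-S1),np.arctan2(*(B-S1)[::-1]))
o,d=fixed_ray("side",[[320,166]]); P=plane((o,d),0)[0,:2]; u=d[0,:2]/np.linalg.norm(d[0,:2])
B=P+44*u; print("flask",B,np.linalg.norm(B-S1),np.arctan2(*(B-S1)[::-1]))
# top view: cap of bottle at z=190, flask mouth z=140
for n,uv,z in (("bottle top",(186,204),190),("flask top",(325,153),140)):
    B=plane(fixed_ray("top",np.array(uv)/1.5625),z)[0,:2]; print(n,B,np.linalg.norm(B-S1),np.arctan2(*(B-S1)[::-1]))
E
```

```text
16.275 [0.5854 0.367  1.0109]
bottle [684.7956 400.4638] 209.70561590793645 1.1559022325476882
flask [808.4714 171.8493] 211.4165310841345 -0.1744769157008598
bottle top [676.37   384.6058] 191.80134969838898 1.1627765685876628
flask top [786.616  155.7814] 193.6783821137122 -0.2759421540616876
```

```bash
cat >> h.py <<'E'
C=S1-0.4*ax(SY); Y0=0.67; Z0=51.5
E
python3 - <<'E'
from h import *
import json
bot.line_to(tp(-0.6,118),200)
bot.move_gripper(62,20)
bot.move_ptp([*C,118],down(Y0))
print(bot.read_state()["joint_pos"],bot.read_state()["t"])
bot.line_to([*C,Z0],120)
s=bot.read_state(); print("down",s["contact_force"],s["moment"])
bot.move_gripper(30,20)
s=bot.read_state(); print("grip",s["t"],s["width"],s["contact_force"],s["moment"],s["tcp_pos"]-[*C,Z0])
a=0
def turn(a,w=1.2):
    global last
    bot.line_to([*C,Z0-3.82*a],3.82*w,down(Y0-a)); s=bot.read_state(); return s
for a in (0.25,0.5,0.75,0.95):
    s=turn(a); print(a,"%.2f"%s["t"],s["contact_force"],s["moment"][2],s["width"])
f0=s["contact_force"][2]; m0=s["moment"][2]; lo=f0
while a<3.35:
    a+=0.05; s=turn(a,0.5); fz=s["contact_force"][2]
    print("%.2f t%.2f fz %.2f mz %.3f w %.2f"%(a,s["t"],fz,s["moment"][2],s["width"]))
    if fz>f0+3 or abs(s["moment"][2]-m0)>0.12: break
json.dump(a,open("a.json","w"))
print(s["joint_pos"][5],s["tcp_pos"])
E
```

```text
[ 0.6416  0.3791 -0.2208 -0.0001 -0.9712  1.5974] 18.3167
down [ 0.0497  0.5983 -0.3775] [-0.1034  0.0831 -0.0336]
grip 19.4833 43.51483722143207 [ 2.9822 -3.4691  3.3004] [-1.4444 -0.865  -0.0119] [ 0.7919 -0.3173  0.8048]
0.25 19.88 [ 3.5795 -4.3331  3.9579] -0.012053173452416292 43.58898500072529
0.5 20.28 [ 3.0781 -4.7131  3.9756] -0.045126932022930596 43.44136870711958
0.75 20.68 [ 3.1321 -5.215   3.7072] -0.05661165427856935 43.34422110104615
0.95 21.03 [ 3.0002 -4.9893  4.605 ] -0.07439571601654409 43.44709455150271
1.00 t21.28 fz 4.12 mz -0.016 w 43.41
1.05 t21.53 fz 4.03 mz -0.053 w 43.59
1.10 t21.78 fz 4.87 mz -0.065 w 43.63
1.15 t22.03 fz 4.32 mz -0.105 w 43.78
1.20 t22.28 fz 3.65 mz 0.001 w 43.49
1.25 t22.53 fz 3.90 mz -0.076 w 43.58
1.30 t22.78 fz 4.51 mz -0.108 w 43.63
1.35 t23.03 fz 3.69 mz -0.059 w 43.43
1.40 t23.28 fz 3.82 mz -0.076 w 43.73
1.45 t23.53 fz 4.67 mz -0.087 w 43.28
1.50 t23.78 fz 5.24 mz -0.061 w 43.35
1.55 t24.03 fz 6.95 mz -0.083 w 43.51
1.60 t24.28 fz 8.11 mz -0.007 w 43.60
0.0019028347309235027 [600.7469 208.3494  46.7207]
```

```bash
python3 - <<'E'
from h import *
import json
a=json.load(open("a.json"))
bot.pause(0.3); s=bot.read_state(); print(s["t"],s["contact_force"],s["moment"])
a+=0.03
bot.line_to([*C,Z0-3.82*a],2,down(Y0-a)); bot.pause(0.4)
s=bot.read_state(); print(s["t"],s["contact_force"],s["moment"],s["width"],s["tcp_pos"])
st,im=shot("pics/w3.png")
cv2.imwrite("pics/side3.png",bot.camera("side")[:,:,::-1])
c=cv2.imread("pics/side3.png")[100:200,190:320]; c=cv2.resize(c,(600,462),interpolation=cv2.INTER_CUBIC); cv2.imwrite("pics/side3c.png",c)
json.dump(a,open("a.json","w"))
E
```

```text
24.5833 [ 1.3244 -5.239   9.2797] [-1.6629 -0.4081  0.0004]
25.2333 [ 0.8692 -5.0936  7.9608] [-1.7473 -0.3243  0.1438] 43.53288009608864 [600.7671 208.3848  46.7389]
```

View pics/w3.png

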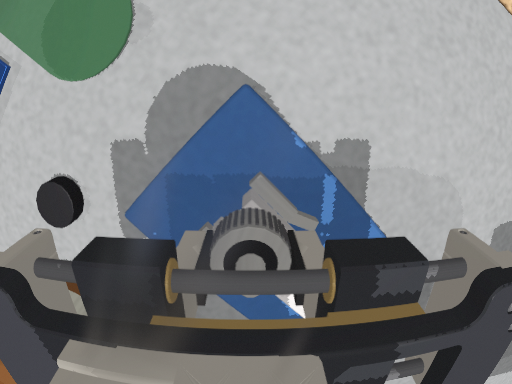

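The collar sits between the fingers at (250,262), the post stands through its top and the gauge is under it. Force up about 4 N and torque up about 0.2 N m over the free-running values say it bears. I let go now and fetch the gauge.

```bash
python3 - <<'E'
from h import *
bot.move_gripper(60,20)
s=bot.read_state(); p=s["tcp_pos"]; print(s["t"],s["contact_force"],s["moment"])
bot.line_to([*C,118],200)
bot.move_gripper(40)
bot.move_ptp(tp(-0.6,118),down(SY))
bot.line_to(tp(-0.6,44.2),150)
s=bot.read_state(); f0=s["contact_force"]; print("down",s["t"],f0)
bot.move_gripper(5,45)
s=bot.read_state(); print("grip",s["width"],s["contact_force"],s["tcp_pos"])
for x in (-2,-4,-8,-20,-62):
    bot.line_to(tp(x,44.2),15 if x>-10 else 60)
    s=bot.read_state(); f=s["contact_force"]-f0; d=s["tcp_pos"][:2]-S1
    print(x,"t %.2f"%s["t"],"f %.1f %.1f %.1f"%(f[:2]@ax(SY),f[:2]@nrm(SY),f[2]),"pos",d@ax(SY)+68,s["width"])
    if abs(f[:2]@ax(SY))>35: break
E
```

```text
25.8833 [-0.0448 -0.0953  0.3935] [-0.0305  0.1655  0.0474]
down 28.3417 [1.302  0.4671 0.8801]
grip 13.861733267114827 [-1.1288 -0.2397  4.6797] [532.9246 220.7381  44.755 ]
-2 t 29.14 f 5.1 -1.7 0.9 pos -0.685104366624202 13.549489731308318
-4 t 29.43 f 9.0 -3.4 -2.1 pos -1.755984173699801 13.67596547632995
-8 t 29.84 f 9.5 -1.0 -2.6 pos -5.729048478360582 13.755374071642711
-20 t 30.19 f 4.0 0.6 0.0 pos -18.654748947224576 14.055240555548425
-62 t 31.04 f -4.4 0.2 9.9 pos -62.36912840929503 13.86448190087209
```

```bash
python3 - <<'E'
from h import *
bot.line_to(tp(-64,120),150)
bot.move_ptp([*TAB,120],down(GY1))
bot.line_to([*TAB,45],150)
bot.line_to([*TAB,34.0],30)
s=bot.read_state(); print(s["t"],s["contact_force"],s["tcp_pos"])
bot.move_gripper(40)
bot.line_to([*TAB,130],150)
s=bot.read_state(); print(s["t"],s["contact_force"],s["width"])
bot.move_ptp([*(TAB+[-20,120]),250],down(GY1))
im=bot.camera("top"); im2=bot.camera("side"); cv2.imwrite("pics/top4.png",im[:,:,::-1])
a=cv2.resize(im[100:260,140:400,::-1],(520,320),interpolation=cv2.INTER_CUBIC); b=im2[100:380,150:350,::-1]
c=np.zeros((600,520,3),np.uint8); c[:320]=a; c[320:,:200]=b
cv2.imwrite("pics/f4.png",c[:600]); 
E
```

```text
34.2833 [-1.3429  2.5237  7.4381] [ 463.9224 -148.2767   34.729 ]
35.7583 [-0.528  -0.1357  0.1852] 39.61419743512868
```

View pics/f4.png

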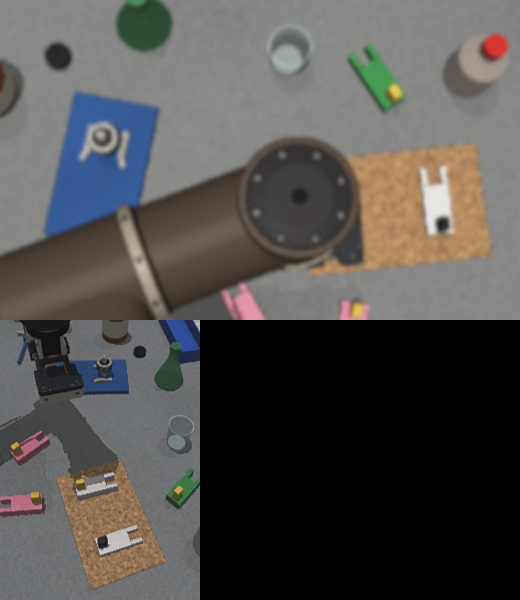

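The gauge lies flat on the cork at its old place (side crop (95,487)). The collar stands on the post (103,138), and everything else is where it was. I hand the job in.

```bash
python3 -c "
from plant import bot
print(bot.read_state()['t'],bot.close_job())"
```

```text
the job is handed in; nothing more can be done
36.575 None
```

I set the collar on the yellow-tabbed gauge, drew the gauge out, laid it flat back on the pad and handed the job in at 36.6 s. No verdict came back, and I inferred the collar's bearing load from the wrist and drag forces rather than measuring its final height.

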